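# Latch the lid of a meal carrier

## Task

The blue insulated meal carrier is packed but its lid is only resting in place. Swing the steel loop of the front latch up and over so that its bar drops behind the lip of the keeper on the lid, then press the red lever all the way down against the carrier so that it pulls the lid tight and stays shut. Leave the carrier latched, let go, and do not shift the bottles and the tray standing around it.

Things in the scene. Friction and masses are not known exactly. Their poses are not given: they have to be found in the camera images.
- carrier: Blue insulated box fixed to the bench, 240 (x) x 320 (y) x 150 mm without its grey lid; lid top at 192 mm, rear steel hooks 200 mm, black lid handle 220 mm. Origin: centre of its underside, z up. Its own -x is the outward direction of the front wall (at x = -120 mm), which carries the latch at y = 0. A springy seal holds the lid's front 6 mm above the rim; pulling it down 3 mm takes about 12 N.
- lever (a joint): Red lever's angle about a level hinge along the carrier's y. 0 = shut: hanging down, flat along the front wall; pi/2 = straight out from the wall (carrier -x); 2.4 = stop, pointing out and up. Starts open, 2.05 to 2.35. Stays where left (friction 0.09 N m; gives when its loop is pulled). The last part of shutting goes over-centre and needs about 6 N at the pad.
- bail (a joint): Steel loop's angle relative to the lever, same axis and sense. 0 = lying along the lever (stop; rests there at the start); grows as the loop swings up and over towards the lid. lever + bail = pi: loop straight up; about 3.35: bar leaning on the keeper's boss. Swings freely and falls to the side it leans to.
- lever_pivot (a point): Centre of the lever's hinge, 35 mm out from the front wall, 112 mm above the bench. The lever is a red plate 28 mm wide reaching 83 mm from here.
- lever_pad (a point): Middle of the lever's pressing face, 62 mm from the hinge along the lever, the face standing 10 mm off the hinge axis. The face looks away from the carrier when shut, and up and towards the carrier when open. x axis points into the face, z from the tip towards the hinge, y along the hinge.
- bail_hinge (a point): Hinge of the loop on the lever: 16 mm along the lever from lever_pivot and 6 mm to the side away from the pressing face. The bar is 75 mm from it.
- bail_bar (a point): Centre of the loop's cross bar: steel, 8 mm thick, 46 mm long along the carrier's y. The loop is a U: two flat arms 7 mm wide run from the bar's ends, 34 mm clear between, 46 mm over all, to bail_hinge. At the start the bar lies just beyond the lever's tip and can be gripped across its 46 mm, a finger beyond each end.
- keeper (a point): Centre of the bar when hooked; 32 mm out from the front wall, 174 mm up before latching. Steel bracket on the lid, 22 mm wide: a trough 14 mm wide (carrier x), open upward, floor 4 mm below this point; on the lid side a boss (18 mm above this point, face 7 mm from it), outside an upturned lip (5 mm thick, top 3 mm above this point). With the lever as at the start the bar's arc clears the lip.
- lid_front (a point): Middle of the lid's lower front edge; 156 mm above the carrier's underside when loose, about 153 mm latched. The lid is a loose slab 240 x 320 x 36 mm, 0.5 to 1 kg, kept in place by a plug in the box mouth and two steel hooks over its rear edge.
- sanitizer_mid (a point): Middle (95 mm up) of a white bottle with a red cap, 68 mm across, 190 mm tall. Bystander.
- water_mid (a point): Middle (90 mm up) of a clear, whitish bottle with a green cap, 60 mm across, 180 mm tall. Bystander.
- tray: Empty black food tray, 130 x 170 x 45 mm; origin at the centre of its underside. Bystander.

How it is judged:
By the outcome, as a careful person would: the job done as asked, in the order asked, and still so for the second after the job is handed in, with the robot touching nothing.
It also fails if it takes over 51 s, if anything falls off the work surface, if the arm or the gripper's body presses on something with over 40 N, if the wrist force passes 120 N, or if a joint passes its speed limit or range.

## Robot

A 6-joint arm with a two-finger parallel gripper is mounted at the origin on the work surface. World frame = base frame: x ahead of the robot, y to its left, z up, the work surface at z = 0. Lengths are in m, angles in degrees, forces in N, time in s.
With the tool pointing down it reaches from about 0.375 to 0.75 m from the base axis. Payload 9 kg.
Tool frame: the origin (TCP) lies where the fingers leave the gripper's body, on its centre line; the fingertips stand 73 mm ahead of it and the grasp point (between the pads) lies 54 mm ahead of it (robot.tip_reach is the distance from the TCP to the fingertips, in m); z points along the fingers, y is the line along which they close (so a half turn about z gives the same grasp; the last joint's range is limited). The gripper opens to 85 mm and grips with 20 to 120 N. Pads are 22 mm wide; open, the fingers measure 114 mm over their backs; the gripper's body (76 mm by 85 mm) begins 54 mm behind the grasp point. The pads swing forward as they close: fully open they stand 13 mm farther back than shut.
Start: joints at [51.24, 5.964, 5.575, 89.605, 0, 77.527], TCP at [0.266, 0.538, 0.304] pointing down, gripper open.
Joint ranges: [-171.21, 171.21], [-48.23, 106.86], [-62.78, 66.21], [-105.2, 120.99], [-86.42, 89.51], [-180, 180]. Speed limits (degrees/s): [127.2, 127.2, 147.25, 180, 180, 180].

## Interface

Orientations are given as [roll, pitch, yaw] about the fixed x, y, z axes, in that order (R = Rz(yaw) Ry(pitch) Rx(roll)).
In Python, from plant import robot gives the robot as it stands. Calls block until the motion is done:
- robot.move_pose(position, orientation): joint-space move of the TCP to a pose.
- robot.line_to(position, vel=0.15, rotation=None, guard=None): straight line of the TCP; rotation=None keeps the orientation; vel is the mean speed in m/s. With guard (N) it stops when the force on the tool has changed by that much, and returns True; else False.
- robot.goto_joints(angles): joint-space move.
- robot.set_gripper(opening): finger opening in m; the grip force is fixed at half the most; returns when the fingers have stopped.
- robot.pause(seconds).
- robot.ik(position, orientation): joint angles nearest the present ones, or None.
- robot.observe(): the state.
- robot.grab_frame(name): name is "scene" or "top" or "wrist"; returns the picture (400x640x3 uint8, blue, green, red); there is no depth.
- robot.get_calibration(name): a dict with "vertical_fov" (degrees; the focal length in pixels is half the picture's height over the tangent of half this angle, whatever the lens; pixels are square), "cx", "cy" (the principal point, pixels), "rvec" (rotation vector, rad) and "tvec" (3), from world to camera coordinates, as OpenCV has them. Camera axes: x right, y down, z forward; pixel columns grow to the right and rows downward; lengths in m; the calibration is good to about 2 mm. A picture is of the moment at which its call begins: read the wrist's pose just before it. get_calibration takes no time and is no camera call; for the wrist camera it gives the pose at the moment of the call.
A pose or a line that the arm cannot do raises robot.IKError and nothing moves.
- robot.job_done(): hands the job in; it is judged then, once.
The state is a dict: "time": time; "q": joint angles; "qvel": joint speeds; "joint_torque": joint torques, N m; "tool_pos": TCP position; "tcp_rot": TCP orientation; "ft_force": force on the tool from outside, world axes, zero at the start; "torque": the same for the moment, N m; "gripper_width": finger opening in m; "gripper_force": force on a finger pad.
Only numpy, scipy, OpenCV 4.12 (cv2) and the standard library are available. Lean on these libraries where they do the work, as an engineer would, in place of code of your own. Each camera call takes 0.05 s, during which the arm holds its last target. There are 200 camera calls.

## Working session

There is one attempt and no reset: what is moved stays moved. The work goes in short steps, each a Python script; the robot and the scene stay as the last script left them, time stands still between calls to the robot, and variables do not carry over. Pictures are saved under pics/ and viewed, at most 10 in all, crops included, and the job is handed in when it is done.

```bash
mkdir -p pics; python3 - <<'E'
from plant import robot
import cv2
for n in ("scene","top"):
    f=robot.grab_frame(n); cv2.imwrite(f"pics/{n}0.png",f)
    print(n,robot.get_calibration(n))
print(robot.observe())
E
ls
```

```text
scene {'vertical_fov': 43.703493875866215, 'cx': 322.295673091781, 'cy': 193.36612405024113, 'rvec': array([ 1.56550605,  1.93538751, -0.85898159]), 'tvec': array([ 0.16949769, -0.2958975 ,  1.65731177])}
top {'vertical_fov': 53.087822267056914, 'cx': 315.5532316948762, 'cy': 201.80466424708686, 'rvec': array([ 2.12538977, -2.08955907,  0.22192154]), 'tvec': array([-0.05589719,  0.6041916 ,  1.00727317])}
{'time': 0.1, 'q': array([ 5.12388934e+01,  5.99614496e+00,  5.53181707e+00,  8.96059524e+01,
       -7.78617825e-04,  7.75276060e+01]), 'qvel': array([ 0.07333994, -0.04564895,  0.14470682,  0.02532816, -0.02745821,
       -0.01663356]), 'joint_torque': array([ 7.47073529e-03, -5.58202994e+01,  5.04722893e+01,  1.28786615e-02,
       -2.17274769e-04,  4.61144595e-06]), 'tool_pos': array([0.26558124, 0.53777505, 0.30319326]), 'tcp_rot': array([-1.79931210e+02, -1.44181373e-02,  1.53711279e+02]), 'ft_force': array([-0.5940003 , -0.44884761,  1.37281766]), 'torque': array([-0.0185839 ,  0.01750987,  0.0195703 ]), 'gripper_force': 0.0, 'gripper_width': 0.08555537289632541}
pics
```

View pics/scene0.png

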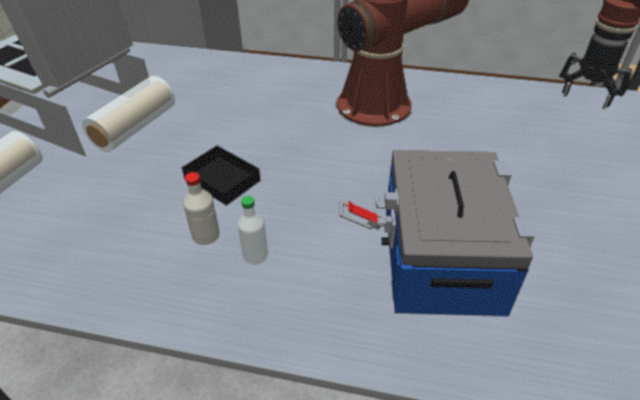

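View pics/top0.png

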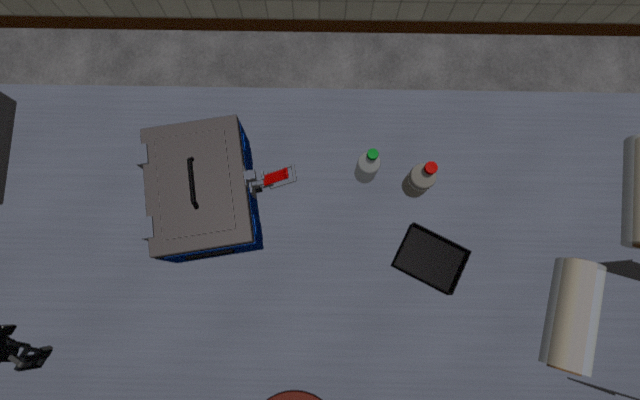

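The scene view shows the carrier at right, its latch at about (375,213) pointing image-left, the bottles at (200,215) and (253,235), and the tray at (222,175). The top view has the lid corners near (141,129), (237,116), (252,243) and (150,257), with the red lever at (276,178). I'll enlarge both around the latch.

```bash
python3 - <<'E'
import cv2
a=cv2.imread('pics/top0.png')[105:270,130:305]; b=cv2.imread('pics/scene0.png')[140:320,330:545]
cv2.imwrite('pics/topc.png',cv2.resize(a,None,fx=3.6,fy=3.6,interpolation=2)); 
c=cv2.imread('pics/scene0.png')[180:260,330:430]
cv2.imwrite('pics/scc.png',cv2.resize(c,None,fx=7,fy=7,interpolation=2))
E
```

```text
(no output)
```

View pics/topc.png

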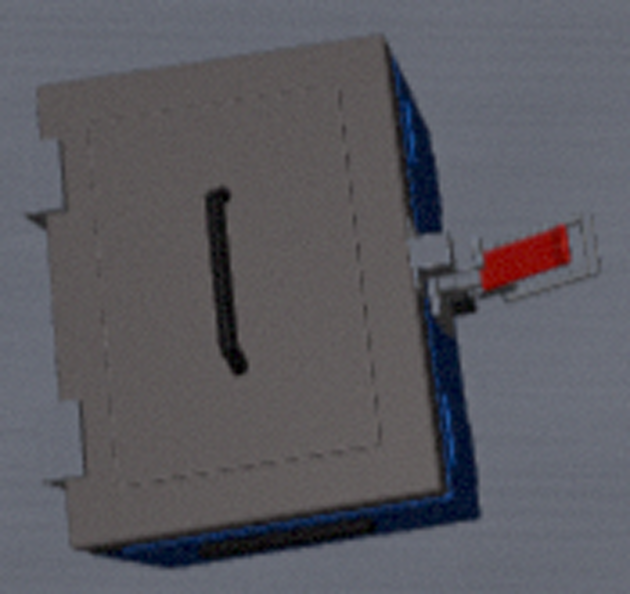

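View pics/scc.png

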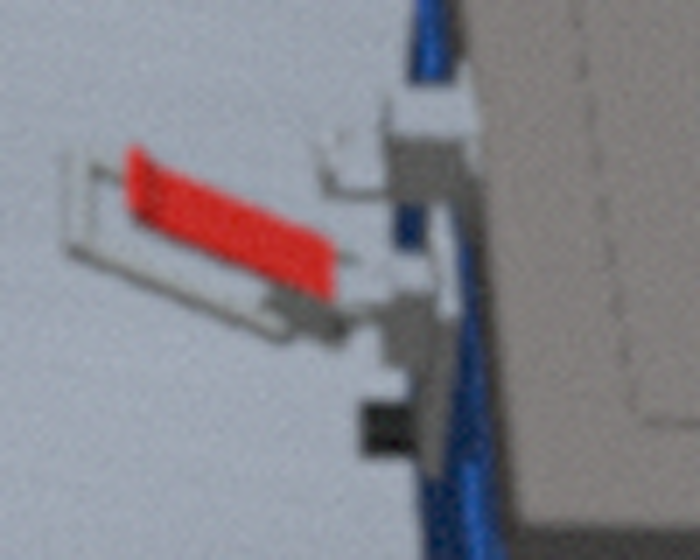

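```bash
cat > h.py <<'E'
import numpy as np, cv2, json
from scipy.spatial.transform import Rotation as R
from plant import robot
def proj(n,P):
    c=robot.get_calibration(n); f=200/np.tan(np.radians(c['vertical_fov'])/2)
    K=np.array([[f,0,c['cx']],[0,f,c['cy']],[0,0,1]])
    return cv2.projectPoints(np.atleast_2d(np.array(P,float)),c['rvec'],c['tvec'],K,None)[0][:,0]
def W(p,P):  # carrier -> world; p=x,y,yaw
    return R.from_euler('z',p[2]).apply(P)+[p[0],p[1],0]
d=lambda t:np.array([-np.sin(t),0,-np.cos(t)])
n=lambda t:np.array([-np.cos(t),0,np.sin(t)])
PIV=np.array([-.155,0,.112]); KEEP=np.array([-.152,0,.174])
hinge=lambda t:PIV+.016*d(t)-.006*n(t)
bar=lambda t,b:hinge(t)+.075*d(t+b)
pad=lambda t:PIV+.062*d(t)+.010*n(t)
def tcp(p,tip,tilt,flip):
    """TCP pose for fingertip point (carrier frame); tilt rad from down towards carrier +x; tool y along carrier y"""
    z=np.array([np.sin(tilt),0,-np.cos(tilt)]); y=np.array([0,flip,0.]); x=np.cross(y,z)
    M=R.from_euler('z',p[2])*R.from_matrix(np.c_[x,y,z])
    return W(p,np.array(tip)-robot.tip_reach*z), M.as_euler('xyz',degrees=True)
E
python3 - <<'E'
from h import *
from scipy.optimize import least_squares
C=np.array([[-.12,-.16,.192],[-.12,.16,.192],[.12,.16,.192],[.12,-.16,.192]])
top=np.array([[236.4,115],[253.6,242.2],[150.8,257],[140.3,129.4]])
def res(v):
    p,t=v[:3],v[3]
    return np.concatenate([(proj('top',W(p,C))-top).ravel(),
      (proj('top',W(p,bar(t,0)))-[294.4,172.5]).ravel(),(proj('scene',W(p,bar(t,0)))-[341.5,209]).ravel(),
      ])
s=least_squares(res,[.6,.25,1.45,2.2],loss='soft_l1'); p=s.x
print(p,np.round(s.fun,1),np.round(res(p),1)); json.dump(list(p),open('p.json','w'))
for q in (KEEP,PIV,bar(p[3],0),pad(p[3])): print(W(p,q),proj('top',W(p,q)),proj('scene',W(p,q)))
for flip in (1,-1):
  for nm,tip,ti in [('b0',bar(p[3],0),0),('b1',bar(p[3],3.3-p[3]),0)]+[('l%.1f'%t,pad(t),(2.2-t)/2.2*a) for a in (.8,1.,1.2) for t in (2.2,1.6,.8,.0)]:
    print(flip,nm,np.round(robot.ik(*tcp(p,tip,ti,flip)),0) if robot.ik(*tcp(p,tip,ti,flip)) is not None else None)
E
```

```text
[0.61709052 0.24166714 1.75442839 2.05562151] [ 0.  -1.1  0.1 -0.7 -1.3  1.9 -1.1 -0.3  0.3  0.1 -2.5 -1.3] [ 0.  -1.1  0.1 -0.7 -1.3  1.9 -1.1 -0.3  0.3  0.1 -2.5 -1.3]
[0.64484599 0.09222272 0.174     ] [[259.11753437 175.37563569]] [[379.83283835 199.90202202]]
[0.6453938  0.08927316 0.112     ] [[263.60742898 181.81088217]] [[376.44834734 220.35059799]]
[0.66060619 0.00736468 0.14910235] [[294.7027456  172.59993741]] [[339.02119814 207.65966058]]
[0.65455937 0.03992272 0.14974289] [[281.58468522 174.6471751 ]] [[354.35247401 207.69732984]]
1 b0 [ -11.   17.    9.   82.    0. -111.]
1 b1 [  -4.   15.   11.   86.    0. -105.]
1 l2.2 [  -7.   16.    8.   83.    0. -108.]
1 l1.6 [ -14.   21.   11.   85.   11. -115.]
1 l0.8 [ -20.   31.   15.   89.   25. -124.]
1 l0.0 [ -22.   42.   20.   97.   37. -132.]
1 l2.2 [  -7.   16.    8.   83.    0. -108.]
1 l1.6 [ -15.   22.   12.   87.   14. -117.]
1 l0.8 [ -22.   37.   20.   95.   30. -128.]
1 l0.0 [ -24.   54.   30.  108.   44. -142.]
1 l2.2 [  -7.   16.    8.   83.    0. -108.]
1 l1.6 [ -17.   24.   13.   88.   17. -119.]
1 l0.8 [ -24.   43.   25.  101.   35. -134.]
1 l0.0 None
-1 b0 [-11.  17.   9.  82.   0.  69.]
-1 b1 [-4. 15. 11. 86.  0. 75.]
-1 l2.2 [-7. 16.  8. 83.  0. 72.]
-1 l1.6 [-14.  21.  11.  85.  11.  65.]
-1 l0.8 [-20.  31.  15.  89.  25.  56.]
-1 l0.0 [-22.  42.  20.  97.  37.  48.]
-1 l2.2 [-7. 16.  8. 83.  0. 72.]
-1 l1.6 [-15.  22.  12.  87.  14.  63.]
-1 l0.8 [-22.  37.  20.  95.  30.  52.]
-1 l0.0 [-24.  54.  30. 108.  44.  38.]
-1 l2.2 [-7. 16.  8. 83.  0. 72.]
-1 l1.6 [-17.  24.  13.  88.  17.  61.]
-1 l0.8 [-24.  43.  25. 101.  35.  46.]
-1 l0.0 None
```

```bash
python3 - <<'E'
from h import *
p=json.load(open('p.json'))
o=robot.observe(); robot.line_to(list(o['tool_pos'][:2])+[.40],vel=.3)
robot.move_pose(*tcp(p,[-.26,0,.27],.45,-1))
robot.set_gripper(0)
c=robot.get_calibration('wrist'); f=robot.grab_frame('wrist'); cv2.imwrite('pics/w1.png',f)
c={k:np.array(v).tolist() for k,v in c.items()}; json.dump(c,open('w1.json','w'))
for t in (p[3],2.2):print(np.round(proj('wrist',W(p,np.array([KEEP,PIV,bar(t,0),pad(t)])))))
o=robot.observe();print(o['time'],o['tool_pos'],o['gripper_width'])
E
```

```text
[[316. 121.]
 [316. 148.]
 [316. 225.]
 [316. 188.]]
[[316. 121.]
 [316. 148.]
 [316. 217.]
 [316. 180.]]
3.8333 [ 0.67032682 -0.04505082  0.33533437] -1.999487960904242e-05
```

View pics/w1.png

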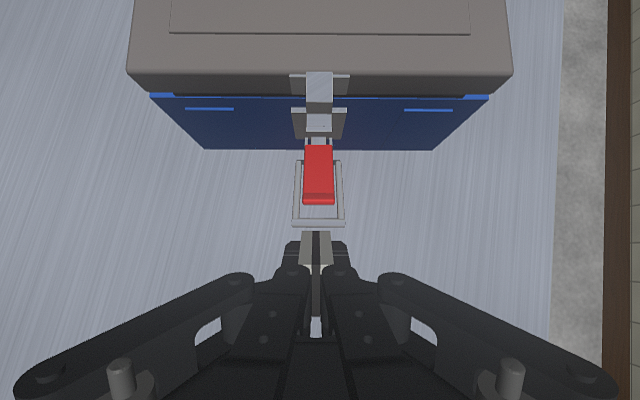

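The wrist view shows the latch head-on. The bar's centre is at (318.5,222), the red tip at y≈203, the box's bottom front corners at (204,149) and (436,149), and its rim corners at about (150,95) and (489,97). I'll refit with these points.

```bash
python3 - <<'E'
from h import *
from scipy.optimize import least_squares
p0=json.load(open('p.json'))
C=np.array([[-.12,-.16,.192],[-.12,.16,.192],[.12,.16,.192],[.12,-.16,.192]])
top=np.array([[236.4,115],[253.6,242.2],[150.8,257],[140.3,129.4]])
Bx=np.array([[-.12,.16,0],[-.12,-.16,0],[-.12,.16,.15],[-.12,-.16,.15]])
bx=np.array([[204,149],[436,149],[150,95],[489,97.]])
def parts(v):
    p,t=v[:3],v[3]
    return [(proj('top',W(p,C))-top),(proj('top',W(p,bar(t,0)))-[294.4,172.5]),(proj('scene',W(p,bar(t,0)))-[341.5,209]),
      (proj('wrist',W(p,Bx))-bx),(proj('wrist',W(p,bar(t,0)))-[318.5,222])]
for nm,w in (('all',[1,1,.7,.7,1]),('wrist',[0,.0,0,1,1]),('wrist+top bar',[0.1,1,0,1,1])):
    s=least_squares(lambda v:np.concatenate([a*q.ravel() for a,q in zip(w,parts(v))]),p0,loss='soft_l1')
    print(nm,s.x,[np.round(q,1).tolist() for q in parts(s.x)])
    pp=s.x;t=pp[3]
    print(np.round(proj('wrist',W(pp,np.array([KEEP,KEEP+[.007,0,.018],KEEP+[-.012,0,.003],PIV,PIV+.083*d(t)+.01*n(t),PIV+.083*d(t)]))),0).tolist())
    json.dump(list(pp),open('p_%s.json'%nm.replace(' ','_'),'w'))
f=cv2.imread('pics/w1.png')[55:240,260:380]; cv2.imwrite('pics/w1c.png',cv2.resize(f,None,fx=3.2,fy=3.2,interpolation=2))
E
```

```text
all [0.61975022 0.24436404 1.7515719  2.0656377 ] [[[-0.8, -2.0], [-1.2, -1.7], [-2.6, 0.6], [-1.9, -1.5]], [[-0.9, -0.8]], [[-1.3, -0.8]], [[-0.3, -0.2], [-4.6, 0.4], [-1.3, 1.7], [-0.4, 0.6]], [[0.2, 0.3]]]
[[319.0, 118.0], [319.0, 101.0], [319.0, 130.0], [318.0, 146.0], [319.0, 204.0], [319.0, 211.0]]
wrist [0.62066861 0.24550097 1.74835606 2.05073848] [[[-1.0, -2.3], [-1.8, -1.9], [-3.3, 0.0], [-2.2, -2.1]], [[-1.0, -0.7]], [[-1.1, -0.3]], [[0.3, -1.2], [-4.1, 0.1], [-0.4, 0.3], [0.3, 0.2]], [[0.5, 0.0]]]
[[320.0, 117.0], [320.0, 99.0], [320.0, 129.0], [319.0, 145.0], [319.0, 204.0], [319.0, 211.0]]
wrist+top bar [0.62062386 0.2455284  1.7480805  2.04397709] [[[-1.0, -2.2], [-1.9, -1.9], [-3.3, 0.0], [-2.2, -2.1]], [[-0.9, -0.6]], [[-1.2, -0.1]], [[0.2, -1.2], [-4.2, 0.1], [-0.4, 0.2], [0.3, 0.2]], [[0.4, 0.3]]]
[[320.0, 117.0], [320.0, 99.0], [320.0, 129.0], [319.0, 145.0], [319.0, 204.0], [319.0, 211.0]]
```

View pics/w1c.png

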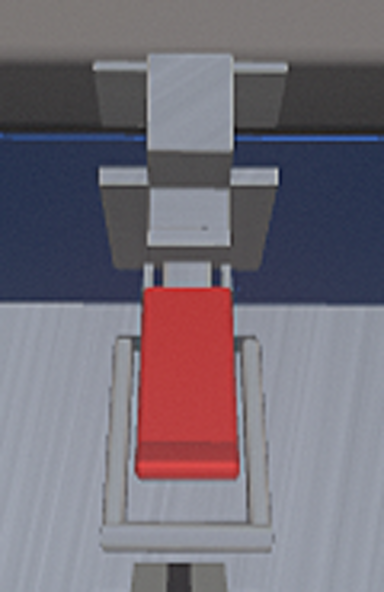

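```bash
cp p_all.json p.json; python3 - <<'E'
from h import *
from scipy.optimize import least_squares
p=json.load(open('p.json')); t=p[3]
for nm,a,b,z in (('water',[367.5,165],[253.5,234],.09),('sani',[421,178],[202,213],.095)):
    s=least_squares(lambda v:np.concatenate([(proj('top',[*v,z])-a).ravel(),(proj('scene',[*v,z])-b).ravel()]),[.6,-.2])
    print(nm,'carrier frame',R.from_euler('z',-p[2]).apply(np.array([*s.x,z])-[p[0],p[1],0]),s.fun.round(1))
def pose(phi,back=0,over=.002):
    u=np.clip((np.pi-phi)/(np.pi-t),0,1); tau=.4*u
    m=np.array([np.cos(tau),0,np.sin(tau)]); z=np.array([np.sin(tau),0,-np.cos(tau)])
    return tcp(p,hinge(t)+.075*d(phi)-(.015-over+back)*m+.008*z,tau,-1)
robot.move_pose(*pose(t,.035))
def go(P,v,g=None):
    return robot.line_to(P[0],vel=v,rotation=P[1],guard=g)
go(pose(t,.01),.06,15)
for phi in np.linspace(t,np.pi+.12,11):
    if go(pose(phi),.05,15): print('guard',phi,robot.observe()['ft_force']); break
robot.pause(.3)
o=robot.observe();print(o['time'],o['ft_force'],o['tool_pos'])
f=np.vstack([cv2.resize(robot.grab_frame('wrist')[40:290,160:480],None,fx=1.5,fy=1.2),cv2.resize(robot.grab_frame('scene')[170:250,320:448],None,fx=3.75,fy=3.6,interpolation=2)])
cv2.imwrite('pics/s2.png',f)
E
```

```text
water carrier frame [-0.43200446 -0.01358953  0.09      ] [-1.6 -3.1 -0.9 -3.9]
sani carrier frame [-0.56140148  0.0468149   0.095     ] [-2.3 -2.7 -1.6 -4.4]
9.5 [0.17233088 0.09645172 0.56344011] [0.65141266 0.07112544 0.25336323]
```

View pics/s2.png

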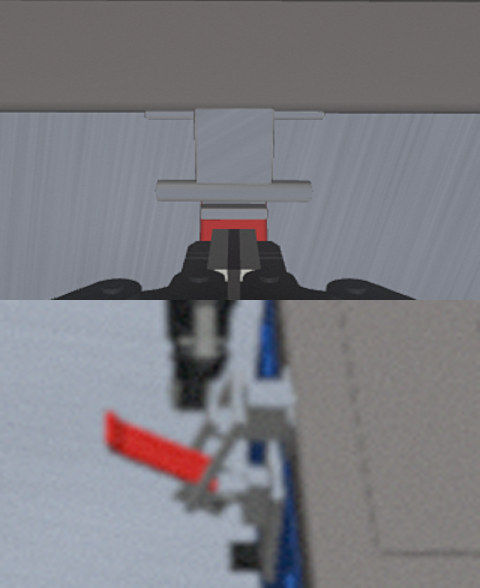

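The bar now leans on the boss at (233,190) in the upper panel, inside the lip, and the lever is still open. Next I press the lever partway and check the hooking.

```bash
cat > press.py <<'E'
from h import *
p=json.load(open('p.json'))
def pp(th,over=.002,t0=2.06):
    tau=.7*np.clip(1-th/t0,0,1); dev=np.pi/2-th-tau
    m=np.array([np.cos(tau),0,np.sin(tau)])
    return tcp(p,PIV+.064*d(th)+(.010-over)*n(th)-.011*m*np.clip(dev/.3,-1,1),tau,-1)
def go(P,v=.06,g=None): return robot.line_to(P[0],vel=v,rotation=P[1],guard=g)
E
python3 - <<'E'
from press import *
o=robot.observe(); x=np.array(o['tool_pos'])
out=R.from_euler('z',p[2]).apply([-.03,0,.02]); robot.line_to(x+out,vel=.1)
P=pp(2.06,-.02); robot.line_to(P[0],vel=.1,rotation=P[1],guard=15)
for th in np.arange(2.06,1.29,-.08):
    go(pp(th)); f=robot.observe()['ft_force']; print(round(th,2),np.round(f,1))
    if np.linalg.norm(f)>30: break
print(robot.observe()['time'])
f=np.vstack([cv2.resize(robot.grab_frame('wrist')[40:290,160:480],None,fx=1.5,fy=1.2),cv2.resize(robot.grab_frame('scene')[170:250,320:448],None,fx=3.75,fy=3.6,interpolation=2)])
cv2.imwrite('pics/s3.png',f)
E
```

```text
2.06 [ 0.4 -0.  -0.7]
1.98 [0.2 0.3 0.2]
1.9 [-0.5 -0.  -0.2]
1.82 [-0.2  0.4  0.2]
1.74 [-0.6  0.3 -0.3]
1.66 [-0.4  0.1 -0.8]
1.58 [ 0.2 -0.1  0.4]
1.5 [-0.1  0.4  0.2]
1.42 [-0.4  0.  -0.7]
1.34 [-0.6 -0.1 -0.2]
13.5167
```

View pics/s3.png

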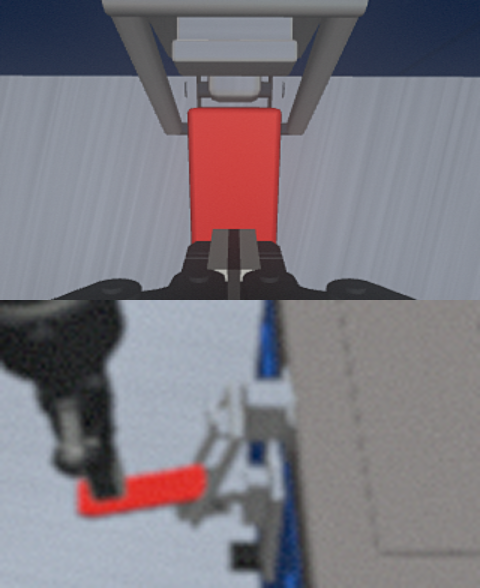

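The lever has been pressed to about horizontal. The bar at (235,5) in the upper panel is behind the lip at (235,50). I'll carry on to shut.

```bash
python3 - <<'E'
from press import *
for th in np.arange(1.26,-.25,-.07):
    hit=go(pp(th),.05,20); f=robot.observe()['ft_force']; print(round(th,2),np.round(f,1),hit)
    if np.linalg.norm(f)>22: break
robot.pause(.3); o=robot.observe(); print(o['time'],o['ft_force'])
x=np.array(o['tool_pos']); robot.line_to(x+R.from_euler('z',p[2]).apply([-.06,0,.06]),vel=.1)
robot.pause(.3)
print(robot.observe()['time'])
f=np.vstack([cv2.resize(robot.grab_frame('wrist')[0:250,160:480],None,fx=1.5,fy=1.2),cv2.resize(robot.grab_frame('scene')[170:250,320:448],None,fx=3.75,fy=3.6,interpolation=2)])
cv2.imwrite('pics/s4.png',f)
E
```

```text
1.26 [ 1.   0.6 -0.6] False
1.19 [ 0.2 -0.3 -0.3] False
1.12 [-0.1  0.3 -0.8] False
1.05 [ 0.2 -0.9  1. ] False
0.98 [-0.6 -0.8  0.1] False
0.91 [0.1 0.5 0.2] False
0.84 [0.  1.1 0.2] False
0.77 [ 0.6 -0.2 -0.4] False
0.7 [-0.6  0.6 -0.2] False
0.63 [ 0.2  0.3 -0.1] False
0.56 [-0.8  0.8  0.2] False
0.49 [ 0.2 -0.5  1.3] False
0.42 [-0.5  0.3 -0.5] False
0.35 [ 0.2 -0.   0.1] False
0.28 [ 0.   0.5 -0.6] False
0.21 [-0.4  0.2 -0.1] False
0.14 [-0.2  0.1  0.2] False
0.07 [-0.1  0.4  0.2] False
-0.0 [ 2.  -2.1  0.3] False
-0.07 [  0.3 -22.3   3.6] False
19.0167 [  1.5118997  -21.98209918   3.8701136 ]
20.35
```

View pics/s4.png

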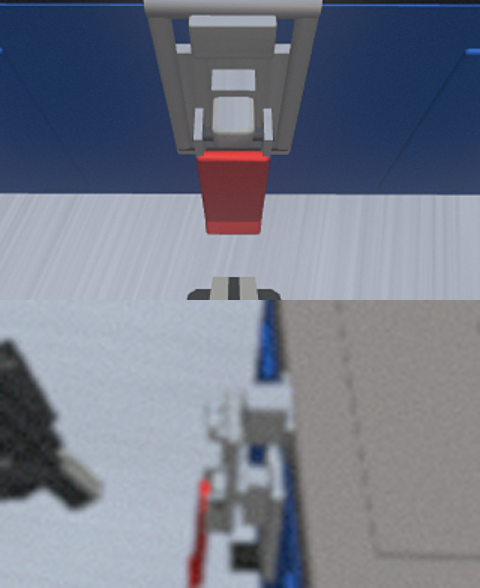

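The lever looks shut, but the press showed almost no over-centre force. I'll look closely at the keeper from above.

```bash
python3 - <<'E'
from press import *
x=robot.observe()['tool_pos']
robot.line_to(np.array(x)+[0,0,.08],vel=.2)
P=tcp(p,[-.235,0,.235],.45,-1); robot.move_pose(*P); robot.pause(.2)
f=robot.grab_frame('wrist'); cv2.imwrite('pics/w5f.png',f)
th=[0,.1]
for t in th:
    b=np.arctan2(0,1)
    tip=PIV+.083*d(t)+.01*n(t); print(t,'tip',proj('wrist',W(p,tip)).round(),'hinge',proj('wrist',W(p,hinge(t))).round())
L=KEEP-[0,0,.003]
for k in (KEEP,L): print('bar ends',proj('wrist',W(p,np.array([k+[0,.023,0],k-[0,.023,0],k+[-.012,0,.003],k+[-.007,0,.003],k+[.007,0,.018]]))).round(1).tolist())
print('lidtop/rim',proj('wrist',W(p,np.array([[-.12,.1,.156],[-.12,.1,.153],[-.12,.1,.192]]))).round(1).tolist(), robot.observe()['time'])
u0=proj('wrist',W(p,KEEP))[0].astype(int); print(u0)
y0=max(u0[1]-70,0); cv2.imwrite('pics/w5.png',cv2.resize(f[y0:y0+140,u0[0]-75:u0[0]+75],None,fx=4,fy=4,interpolation=2)); print(y0)
E
```

```text
0 tip [[317. 190.]] hinge [[317. 160.]]
0.1 tip [[317. 197.]] hinge [[317. 162.]]
bar ends [[285.1, 132.1], [349.2, 131.9], [317.2, 146.6], [317.1, 139.8], [317.2, 111.8]]
bar ends [[285.5, 133.6], [348.7, 133.5], [317.1, 148.0], [317.1, 141.3], [317.1, 113.8]]
lidtop/rim [[190.9, 102.8], [192.3, 104.5], [170.4, 77.9]] 21.5917
[317 132]
62
```

View pics/w5.png

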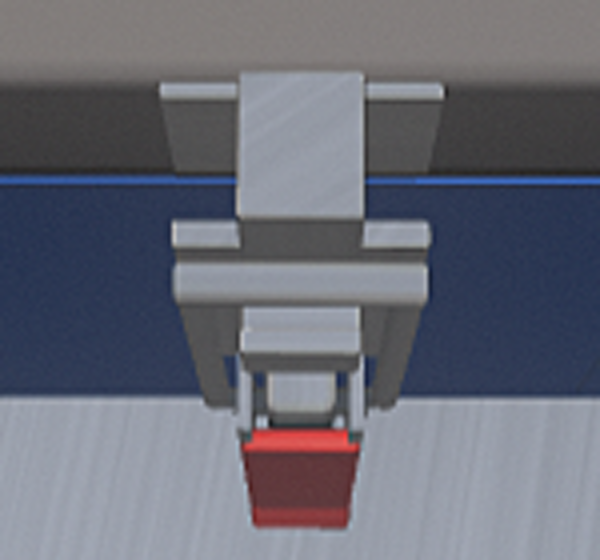

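The bar sits in the trough between boss and lip, at crop y≈283. The lever tip is at about the predicted shut position, and the boss has dropped, so the lid is pulled down. Last, I check that the bystanders haven't moved, then hand in.

```bash
python3 - <<'E'
from press import *
for n_,sl in (('scene',np.s_[140:275,175:275]),('top',np.s_[140:300,350:480])):
    a=cv2.imread(f'pics/{n_}0.png')[sl].astype(np.float32).mean(2); b=robot.grab_frame(n_)[sl].astype(np.float32).mean(2)
    print(n_,np.abs(cv2.GaussianBlur(a-b,(5,5),0)).max(),cv2.phaseCorrelate(a,b))
o=robot.observe(); print(o['time'],o['ft_force'])
print(robot.job_done())
E
```

```text
scene 10.984374 ((-0.009944115173226464, 0.5152964905035162), 1.1617616839938694)
top 80.6302 ((0.4148831807314082, -0.04893534422453172), 0.6986395290162828)
21.6917 [-0.05665703 -0.11545402  0.1543106 ]
the job is handed in; nothing more can be done
None
```

I latched the carrier and handed the job in at 21.7 s: the bar is hooked behind the keeper's lip, the lever took a final 22 N press, the lid is pulled down, and the gripper is clear. Two things are unconfirmed: the force readings showed no clear 6 N over-centre peak, and while the bottles and tray looked unmoved in the scene view, the top view differed there (peak 80 of 255; I think the arm, but I didn't look).

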